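# Fold the cookbook stand flat

### The arm

A 6-joint arm with a two-finger parallel gripper is mounted at the origin on a cart in front of the work surface, level with it; the furniture and walls round the work are solid. World frame = base frame: x ahead of the robot, y to its left, z up, the work surface at z = 0. Lengths are in m, angles in rad, forces in N, time in s.
With the tool pointing down it reaches from about 0.275 to 0.825 m from the base axis. Payload 4.9 kg.
Tool frame: the origin (TCP) lies midway between the tips of the shut fingers; the grasp point (between the pads) lies 19 mm behind it (grip_point_offset is the distance from the TCP to the grasp point, in m); z points along the fingers, y is the line along which they close (so a half turn about z gives the same grasp; the last joint's range is limited). The gripper opens to 85 mm and grips with 20 to 120 N. Pads are 22 mm wide; open, the fingers measure 114 mm over their backs; the gripper's body (76 mm by 85 mm) begins 54 mm behind the grasp point. The pads swing forward as they close: fully open they stand 13 mm farther back than shut.
Start: joints at [1.11, 0.326, -0.193, 1.052, 0, 1.437], TCP at [0.177, 0.521, 0.231] pointing down, gripper open.
Joint ranges: [-2.65, 2.65], [-0.97, 1.79], [-1.3, 1.35], [-1.93, 2.1], [-1.47, 1.37], [-3.14, 3.14]. Speed limits (rad/s): [2.57, 2.57, 3.14, 3.14, 3.14, 3.14].

### API

Orientations are given as a rotation vector (axis times angle).
In Python, from cell import * gives the robot as it stands. Calls block until the motion is done:
- movep(position, orientation): joint-space move of the TCP to a pose.
- move_l(position, velocity=0.15, rot=None, until_force=None): straight line of the TCP; rot=None keeps the orientation; velocity is the mean speed in m/s. With until_force (N) it stops when the force on the tool has changed by that much, and returns True; else False.
- set_joints(angles): joint-space move.
- let_go() and grab(newtons=None): open the fingers fully, or close them until they stop; newtons is the grip in N (None keeps the last).
- sleep(seconds).
- ik(position, orientation): joint angles nearest the present ones, or None.
- get_state(): the state.
- grab_frame(name): name is "scene" or "top" or "wrist"; returns a dict with "img" (420x560x3 uint8, red, green, blue), "fx", "fy", "cx", "cy" (pixels), "cam_to_world" (4x4, takes a point from camera to world coordinates); the wrist camera has in their place "T_tool_cam" (4x4, takes a point from camera to tool coordinates, whose origin is the TCP and whose axes are the flange's). Camera axes: x right, y down, z forward; pixel columns grow to the right and rows downward; lengths in m; the calibration is good to about 2 mm. A picture is of the moment at which its call begins: read the wrist's pose just before it. There is no depth.
A pose or a line that the arm cannot do raises MotionError and nothing moves.
- sign_off(): hands the job in; it is judged then, once.
Trained networks look in the newest picture that a camera, given by its name, has taken for a name from the list of things; names that differ only in an ending like _2 or _b are one class to them, and where a whole thing is asked for, a point or a joint stands for the part that bears it (a point fixed in the world has none). Each returns a list of dicts, best first, with "score" (0 to 1); they miss things now and then, are a little off and sometimes report something else, mostly with a low value. They report only what shows in the picture. A call takes as long as a camera call.
- spot_in(camera, name): "centre" ([column, row] in pixels, amid what is visible of it).
- silhouettes(camera, name): "mask" (420x560 bool, what is visible of it) and "centre" ([column, row] in pixels, amid what is visible of it).
- tip_of(camera, name): "centre" ([column, row] in pixels: a listed point, or the origin of a listed thing).
The state is a dict: "clock": time; "q": joint angles; "joint_velocities": joint speeds; "tau": joint torques, N m; "position": TCP position; "eef_rot": TCP orientation; "contact_force": force on the tool from outside, world axes, zero at the start; "wrist_torque": the same for the moment, N m; "finger_gap": opening from 0.0 (shut) to 1.0 (fully open); "grasp_force": force on a finger pad.
Only numpy, scipy, OpenCV 4.12 (cv2) and the standard library are available. Lean on these libraries where they do the work, as an engineer would, in place of code of your own. Each camera call takes 0.05 s, during which the arm holds its last target. There are 200 camera calls.

### The job

Fold the propped-up cookbook stand flat. Its prop leg only clicks upward from notch to notch, so lift the board by its dowel, on up past the last notch until the leg springs home under the board, then lower the board gently all the way down and let go.

Things in the scene. Friction and masses are not known exactly. Their poses are not given: they have to be found in the camera images.
- recipe_stand: Box base of the wooden cookbook stand, fixed, 285 x 190 x 62 mm, seven saw teeth on top. Origin: on the counter below the middle of the hinge axis, which is 86 mm above the counter. x: level, from the hinge under the board (box from x = -30 to 255 mm), towards the robot's left; y: along the hinge, towards the robot; z up. Glass panes 0.57 m high stand at world x = 0.27 and y = 0.32: go over.
- stand_board (a joint): Angle of the slatted board (200 wide, 205 long, 14 mm thick, about 0.5 kg) above level, rad: 0 = flat, 1.4 = stop. It turns about the hinge axis, free edge rising. Notches 0.09 apart hold it from 0.35 to 0.87; it starts in a lower one. It can only go up until, at about 1.03, the prop leg is clear and springs home; lift to about 1.2 to be sure.
- dowel_mid (a point): Middle of the round dowel (16 mm thick, 330 mm long, along y) on the board's free edge. Its ends stick out 65 mm beside the board: pinch the near one (y = +135 mm) from above, fingers closing along x; it turns in the fingers as the board swings. At board angle a it lies at x = 205 cos a - 13 sin a, z = 86 + 205 sin a + 13 cos a mm in recipe_stand's frame.
- prop_leg (a joint): Angle of the steel-wire prop leg (U shape, 122 mm long, 90 mm wide, hinged under the board 120 mm from the board's hinge) from the board, rad: 0 = folded home under the board, foot towards the hinge; about 1.1 to 2.3 in the notches. A light spring pulls it to 0: it drops into each notch as the board rises and swings home by itself past the last; then the board comes down freely.

How it is judged:
By the outcome, as a careful person would: the job done as asked, in the order asked, and still so for the second after the job is handed in, with the robot touching nothing.
It also fails if it takes over 43 s, if anything falls off the work surface, if the arm or the gripper's body presses on something with over 40 N, if the wrist force passes 120 N, or if a joint passes its speed limit or range.

## Working session

There is one attempt and no reset: what is moved stays moved. The work goes in short steps, each a Python script; the robot and the scene stay as the last script left them, time stands still between calls to the robot, and variables do not carry over. Pictures are saved under pics/ and viewed, at most 10 in all, crops included, and the job is handed in when it is done.

```bash
mkdir -p pics; ls
python3 - <<'E'
from cell import *
import cv2
s=get_state(); print({k:s[k] for k in("clock","position","eef_rot","finger_gap")})
F={}
for c in("scene","top"):
    f=grab_frame(c);F[c]=f
    im=f["img"][:,:,::-1].copy()
    print(c,f["fx"],f["cx"],f["cy"],f["cam_to_world"].round(3).tolist() if hasattr(f["cam_to_world"],'tolist') else f["cam_to_world"])
    for n,fn in(("dowel_mid",tip_of),("recipe_stand",tip_of),("dowel_mid",silhouettes),("recipe_stand",silhouettes)):
        for d in fn(c,n)[:2]:
            print(c,n,fn.__name__,d["centre"],d["score"])
            cv2.circle(im,tuple(int(v) for v in d["centre"]),3,(0,0,255) if fn is tip_of else (255,0,0),1)
    cv2.imwrite(f"pics/{c}1.png",im)
E
```

```text
cell.py
pics
{'clock': 0.0, 'position': array([0.17630761, 0.52038238, 0.2305067 ]), 'eef_rot': array([-5.11016107e-01, -3.09926440e+00,  2.55483585e-03]), 'finger_gap': 0.9986130332706137}
scene 485.6084434326302 279.49196772813775 210.41080568252127 [[0.905, -0.287, 0.314, 0.427], [-0.425, -0.618, 0.661, -0.563], [0.004, -0.732, -0.681, 0.665], [0.0, 0.0, 0.0, 1.0]]
scene dowel_mid call [232.6, 119.5] 0.77
scene recipe_stand call [281.6, 258.2] 0.9
scene recipe_stand call [256.8, 195.4] 0.91
top 488.3806747848968 280.9169336523374 205.05564407826847 [[-0.026, -0.998, 0.057, 0.645], [-1.0, 0.026, 0.007, 0.026], [-0.008, -0.057, -0.998, 0.932], [0.0, 0.0, 0.0, 1.0]]
top dowel_mid call [211.6, 226.2] 0.79
top recipe_stand call [317.7, 215.5] 0.61
top dowel_mid call [266.5, 219.9] 0.93
top recipe_stand call [252.2, 220.6] 0.71
```

View pics/scene1.png

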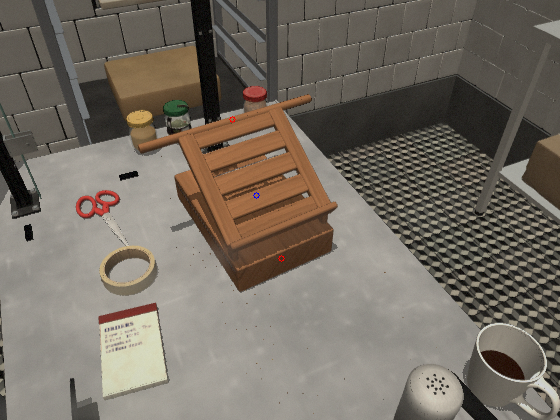

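View pics/top1.png

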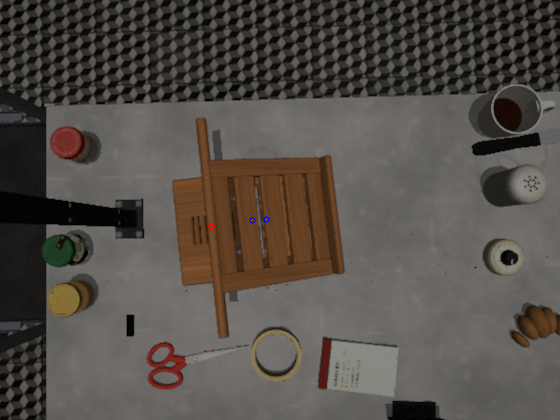

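The scene and top pictures show the stand with its board up. Near dowel end is at scene (142,147) and top (223,335); far end at scene (310,99) and top (201,119). The detections agree. Next I fit the model.

```bash
cat > h.py <<'E'
from cell import *
import numpy as np, cv2
from scipy.optimize import least_squares
from scipy.spatial.transform import Rotation as R
def loc(a,y): return np.array([.205*np.cos(a)-.013*np.sin(a), y, .086+.205*np.sin(a)+.013*np.cos(a)])
def W(p,q): # local->world
    X,Y,t=p[:3]; return R.from_rotvec([0,0,t]).apply(q)+[X,Y,0]
def proj(f,w):
    M=np.linalg.inv(np.array(f["cam_to_world"])); c=M[:3,:3]@w+M[:3,3]
    return np.array([f["fx"]*c[0]/c[2]+f["cx"], f["fy"]*c[1]/c[2]+f["cy"]])
E
python3 - <<'E'
from h import *
fs={c:grab_frame(c) for c in("scene","top")}
ob=[("scene",.165,(142,147)),("scene",-.165,(310,99)),("top",.165,(223,335)),("top",-.165,(201,119)),
("scene",0,(232.6,119.5)),("top",0,(211.6,226.2)),("scene",None,(281.6,258.2)),("top",None,(317.7,215.5))]
def res(p):
    return np.concatenate([(proj(fs[c],W(p,loc(p[3],y) if y is not None else np.zeros(3)))-np.array(o))*(1 if y is not None else .5) for c,y,o in ob])
r=least_squares(res,[.6,-.1,1.57,.5],loss="soft_l1")
print(r.x,res(r.x).reshape(-1,2).round(1).tolist()); np.save("p.npy",r.x)
for y in(.165,.135,0,-.165): print(y,W(r.x,loc(r.x[3],y)))
for a in(r.x[3],1.2,0): print(a,W(r.x,loc(a,.135)))
E
```

```text
[ 0.67579401 -0.03589141  1.65339556  0.52301991] [[-3.3, 0.8], [-0.3, -2.0], [0.1, -0.6], [0.0, -3.5], [-2.3, 1.1], [0.3, -2.7], [-1.6, 1.0], [-0.5, 0.1]]
0.165 [0.4972398  0.12101289 0.1996593 ]
0.135 [0.52713752 0.12348805 0.1996593 ]
0 [0.66167726 0.13462627 0.1996593 ]
-0.165 [0.82611471 0.14823965 0.1996593 ]
0.5230199050785477 [0.52713752 0.12348805 0.1996593 ]
1.2 [0.53612518 0.01492525 0.28177866]
0 [0.52434068 0.15727145 0.099     ]
```

```bash
cat >> h.py <<'E'
def rot(t,s=1):
    y=s*np.array([np.cos(t),np.sin(t),0]); z=np.array([0,0,-1.]); return R.from_matrix(np.c_[np.cross(y,z),y,z]).as_rotvec()
E
python3 - <<'E'
from h import *
p=np.load("p.npy")
fs={c:grab_frame(c) for c in("scene","top")}
def gnd(c,u,v,z=0):
    f=fs[c];T=np.array(f["cam_to_world"]);d=T[:3,:3]@[(u-f["cx"])/f["fx"],(v-f["cy"])/f["fy"],1]
    return (T[:3,3]+d*(z-T[2,3])/d[2]).round(3)
for c,u,v in(("scene",128,175),("scene",28,232),("scene",24,205),("scene",75,380),("top",130,218),("top",130,325),("top",413,408),("top",20,327),("top",10,117)): print(c,u,v,gnd(c,u,v))
print(get_state()["q"])
for s in(1,-1):
  r=rot(p[2],s)
  g=W(p,loc(p[3],.135))
  for q in([.177,.521,.66],[.177,.521,.6],[.3,.45,.66],[.45,.2,.66],[g[0],g[1],.66],[g[0],g[1],.6],g-[0,0,.019],W(p,loc(1.2,.135))-[0,0,.019],W(p,loc(0,.135))-[0,0,.019]):
    j=ik(q,r); print(s,np.round(q,3),None if j is None else np.round(j,2))
E
```

```text
scene 128 175 [0.483 0.324 0.   ]
scene 28 232 [0.272 0.231 0.   ]
scene 24 205 [0.271 0.316 0.   ]
scene 75 380 [ 0.309 -0.12   0.   ]
top 130 218 [0.681 0.321 0.   ]
top 130 325 [0.479 0.323 0.   ]
top 413 408 [ 0.313 -0.204  0.   ]
top 20 327 [0.48  0.531 0.   ]
top 10 117 [0.883 0.553 0.   ]
[ 1.10978966e+00  3.26178072e-01 -1.92606158e-01  1.05202812e+00
 -3.27375492e-07  1.43663045e+00]
1 [0.177 0.521 0.66 ] None
1 [0.177 0.521 0.6  ] None
1 [0.3  0.45 0.66] None
1 [0.45 0.2  0.66] None
1 [0.527 0.123 0.66 ] None
1 [0.527 0.123 0.6  ] [0.09 0.45 0.96 2.08 0.   0.01]
1 [0.527 0.123 0.181] [ 0.09  0.35 -0.29  0.93  0.    0.01]
1 [0.536 0.015 0.263] [-0.11  0.28 -0.17  1.12  0.   -0.19]
1 [0.524 0.157 0.08 ] [ 0.16  0.47 -0.4   0.7   0.    0.07]
-1 [0.177 0.521 0.66 ] None
-1 [0.177 0.521 0.6  ] None
-1 [0.3  0.45 0.66] None
-1 [0.45 0.2  0.66] None
-1 [0.527 0.123 0.66 ] None
-1 [0.527 0.123 0.6  ] [ 0.09  0.45  0.96  2.08  0.   -3.13]
-1 [0.527 0.123 0.181] [ 0.09  0.35 -0.29  0.93  0.   -3.13]
-1 [0.536 0.015 0.263] [-0.11  0.28 -0.17  1.12  0.    2.95]
-1 [0.524 0.157 0.08 ] [ 0.16  0.47 -0.4   0.7   0.   -3.07]
```

Run:
```python
from h import *
p=np.load("p.npy"); r0=rot(0)
S=[]
for rr in np.linspace(.3,.8,6):
  for z in(.05,.2,.35,.5):
    for tilt in(0,.5,-.4,1.0):
      # tool in x-z plane, tilted outward
      z_=np.array([np.sin(tilt),0,-np.cos(tilt)]); y=np.array([0,1.,0]); o=R.from_matrix(np.c_[np.cross(y,z_),y,z_]).as_rotvec()
      j=ik([rr,0,z],o)
      if j is not None and abs(j[0])<.01: S.append((rr,z,*j[1:4],tilt))
S=np.array(S); print(len(S))
a,b,c=S[:,2],S[:,3],S[:,4]
print("pitch-tilt",np.ptp(a-b+c+S[:,5]))
A=[]
o=np.ones_like(a); Z=0*o; th=a-b; ph=a-b+c
def cols(t): return [np.sin(t),np.cos(t)]
Ar=np.c_[cols(a)[0],cols(a)[1],np.sin(th),np.cos(th),np.sin(ph),np.cos(ph),o,Z]
Az=np.c_[np.cos(a),-np.sin(a),np.cos(th),-np.sin(th),np.cos(ph),-np.sin(ph),Z,o]
x,res,rk,_=np.linalg.lstsq(np.r_[Ar,Az],np.r_[S[:,0],S[:,1]],rcond=None)
print(x.round(4),res,rk)
f=grab_frame("scene")["img"][80:400,0:160,::-1]
cv2.imwrite("pics/left.png",cv2.resize(f,None,fx=1.8,fy=1.8,interpolation=2)*1)
```

```text
0Traceback (most recent call last):
  File "<stdin>", line 12, in <module>
IndexError: too many indices for array: array is 1-dimensional, but 2 were indexed
```

Run:
```python
from h import *
j=ik([.5,0.,.2],rot(np.pi/2)); d=.5*np.sin(-j[0]); print("d",d)
S=[]
for rr in np.linspace(.3,.8,6):
  for z in(.05,.2,.35,.5):
    for tilt in(0,.5,-.4,1.0):
      z_=np.array([np.sin(tilt),0,-np.cos(tilt)]); y=np.array([0,1.,0]); o=R.from_matrix(np.c_[np.cross(y,z_),y,z_]).as_rotvec()
      j=ik([rr,d,z],o)
      if j is not None and abs(j[0])<.02: S.append((rr,z,*j[1:4],tilt,j[4],j[5]))
S=np.array(S); print(len(S), S[:3].round(3))
a,b,c=S[:,2],S[:,3],S[:,4]
o=np.ones_like(a); Z=0*o; th=a-b; ph=a-b+c
print("pitch",np.ptp(ph+S[:,5]))
Ar=np.c_[np.sin(a),np.cos(a),np.sin(th),np.cos(th),np.sin(ph),np.cos(ph),o,Z]
Az=np.c_[np.cos(a),-np.sin(a),np.cos(th),-np.sin(th),np.cos(ph),-np.sin(ph),Z,o]
x,res,rk,_=np.linalg.lstsq(np.r_[Ar,Az],np.r_[S[:,0],S[:,1]],rcond=None)
print(x.round(4),res,rk); np.save("fk.npy",x)
f=grab_frame("scene")["img"][80:400,0:200,::-1]
cv2.imwrite("pics/left.png",cv2.resize(f,None,fx=1.8,fy=1.8,interpolation=2))
```

```text
d 0.0736000000000001
75 [[ 0.3    0.05   0.156 -1.012  0.403  0.     0.     0.   ]
 [ 0.3    0.05   0.455 -0.658  0.858 -0.4    0.     0.   ]
 [ 0.3    0.2   -0.108 -0.777  0.902  0.     0.     0.   ]]
pitch 1.3322676295501878e-15
[0.514  0.     0.0697 0.3982 0.     0.4219 0.     0.3032] [6.97933825e-30] 8
```

View pics/left.png

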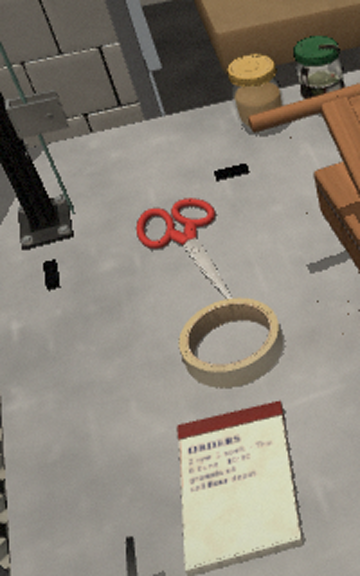

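```bash
cat >> h.py <<'E'
_x=np.load("fk.npy")
def fk(q):
    a=q[1];th=q[1]-q[2];ph=th+q[3]
    w=np.array([.514*np.sin(a)+.0697*np.sin(th)+.3982*np.cos(th), .3032+.514*np.cos(a)+.0697*np.cos(th)-.3982*np.sin(th)])
    t=w+.4219*np.array([np.cos(ph),-np.sin(ph)]); return np.r_[w,t]
E
python3 - <<'E'
from h import *
p=np.load("p.npy")
g=W(p,loc(p[3],.135)); r=rot(p[2]); q0=get_state()["q"]
pre=np.array(ik([g[0],g[1],.30],r)); H=np.array([q0[0],-.4,-.1,.9,0,q0[5]]); H2=H.copy(); H2[0]=pre[0]; H2[5]=pre[5]
print(pre.round(3))
for A,B in((q0,H),(H2,pre)):
    for s in np.linspace(0,1,6): print(s.round(1),fk(A+(B-A)*s).round(3))
set_joints(H); print(get_state()["clock"],get_state()["position"])
cv2.imwrite("pics/s2.png",grab_frame("scene")["img"][:,:,::-1])
E
```

```text
[ 0.094  0.275 -0.088  1.208  0.     0.011]
0.0 [0.545 0.653 0.545 0.231]
0.2 [0.49  0.736 0.572 0.322]
0.4 [0.423 0.81  0.582 0.419]
0.6 [0.344 0.873 0.576 0.521]
0.8 [0.256 0.924 0.551 0.623]
1.0 [0.16  0.961 0.508 0.723]
0.0 [0.16  0.961 0.508 0.723]
0.2 [0.246 0.934 0.542 0.633]
0.4 [0.329 0.896 0.561 0.544]
0.6 [0.406 0.848 0.565 0.457]
0.8 [0.475 0.789 0.557 0.375]
1.0 [0.536 0.722 0.536 0.3  ]
2.5167 [0.16038639 0.48818402 0.72048546]
```

View pics/s2.png

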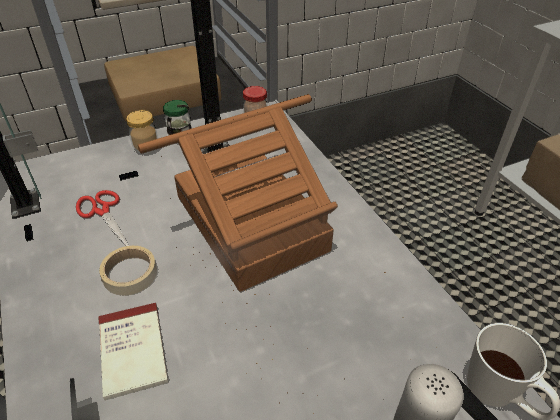

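The scene is unchanged and the arm is out of view above it. Next: swing over the panes and look with the wrist camera.

Run:
```python
from h import *
p=np.load("p.npy")
g=W(p,loc(p[3],.135)); r=rot(p[2])
H2=np.array([.094,-.4,-.1,.9,0,.011]); set_joints(H2); print(get_state()["clock"],get_state()["contact_force"])
q=[.094,.275,-.088,1.208,0,.011]; set_joints(q)
s=get_state(); print(s["clock"],s["position"],s["contact_force"])
f=grab_frame("wrist"); im=f["img"][:,:,::-1].copy()
T=np.eye(4);T[:3,:3]=R.from_rotvec(s["eef_rot"]).as_matrix();T[:3,3]=s["position"]
f["cam_to_world"]=T@np.array(f["T_tool_cam"])
for y in(.165,.135,.1): 
    u=proj(f,W(p,loc(p[3],y))); print(y,u); cv2.circle(im,tuple(int(v) for v in u),4,(0,0,255),1)
for d in silhouettes("wrist","dowel_mid")[:1]: print(d["centre"],d["score"])
cv2.imwrite("pics/w1.png",im)
```

```text
4.3333 [-0.29077283 -0.58761648 -0.76446529]
5.875 [0.52778905 0.12382225 0.30119275] [-0.53293722  0.14136767 -0.55846391]
0.165 [279.50217036 169.21849979]
0.135 [279.53132686 208.13754093]
0.1 [279.56266809 249.97283799]
[211.8, 283.8] 0.84
```

View pics/w1.png

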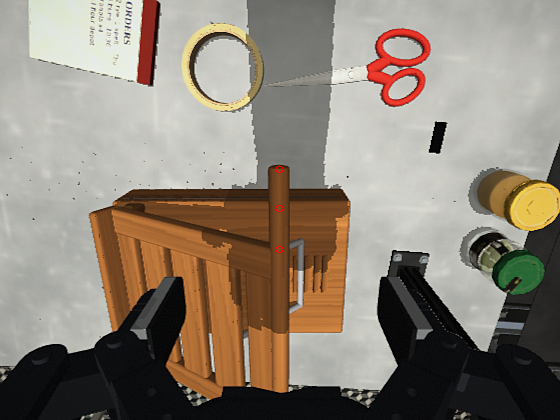

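The wrist view puts the near dowel end at column 280, rows 168–250, right on the model's projected points. Now grasp and lift.

```bash
cat >> h.py <<'E'
def arc(p,a0,a1,n,v):
    for a in np.linspace(a0,a1,n+1)[1:]:
        move_l(W(p,loc(a,.135))-[0,0,.019],v)
        s=get_state(); print(round(a,2),round(s["clock"],1),s["contact_force"].round(1),round(s["finger_gap"],3),round(float(s["grasp_force"]),0))
E
python3 - <<'E'
from h import *
p=np.load("p.npy"); g=W(p,loc(p[3],.135))
print(move_l(g-[0,0,.019],.12,rot=rot(p[2]),until_force=15))
grab(40)
s=get_state(); print(s["clock"],s["position"],g,s["contact_force"],s["finger_gap"],s["grasp_force"])
arc(p,p[3],.75,2,.08)
f=grab_frame("scene"); cv2.imwrite("pics/s3.png",f["img"][:,:,::-1])
E
```

```text
False
7.7667 [0.52728827 0.12221868 0.18060875] [0.52713752 0.12348805 0.1996593 ] [ 0.1806391  -4.97813733 -0.81312204] 0.1724882736803487 38.93279492855072
0.64 8.2 [ 2.4 -4.4 -4.4] 0.172 39.0
0.75 8.7 [ 1.4 -1.7 -1.7] 0.173 39.0
```

View pics/s3.png

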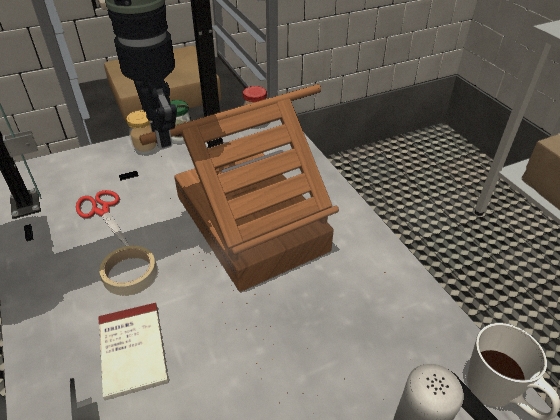

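The dowel is gripped near (160,138) and the board has risen with it. Forces are low, so I continue up to 1.22 and check the leg.

Run:
```python
from h import *
p=np.load("p.npy")
arc(p,.75,1.22,5,.08); sleep(.5)
for c in("scene","top"):
    f=grab_frame(c); im=f["img"][:,:,::-1]
    if c=="scene": cv2.imwrite("pics/s4.png",im)
    for n in("prop_leg","dowel_mid"): print(c,n,[(d["centre"],d["score"]) for d in spot_in(c,n)[:2]],[(d["centre"],d["score"]) for d in tip_of(c,n)[:1]] if n=="dowel_mid" else "")
    print(proj(f,W(p,loc(1.22,0))))
    if c=="top": cv2.imwrite("pics/t4.png",im)
```

```text
0.84 9.1 [0.5 3.2 1.6] 0.173 40.0
0.94 9.5 [-1.9 -1.3 12.9] 0.168 41.0
1.03 9.9 [-0.7  6.8  8.2] 0.171 40.0
1.13 10.3 [-2.   7.3 11.9] 0.17 40.0
1.22 10.7 [-0.7  4.3 11.6] 0.169 42.0
scene prop_leg [([259.2, 162.3], 0.91)] 
scene dowel_mid [([267.5, 172.2], 0.66)] [([261.9, 108.3], 0.96)]
[259.58397    108.60344109]
top prop_leg [] 
top dowel_mid [([303.7, 210.2], 0.72)] [([289.8, 216.7], 0.74)]
[286.92357086 213.11000238]
```

View pics/s4.png

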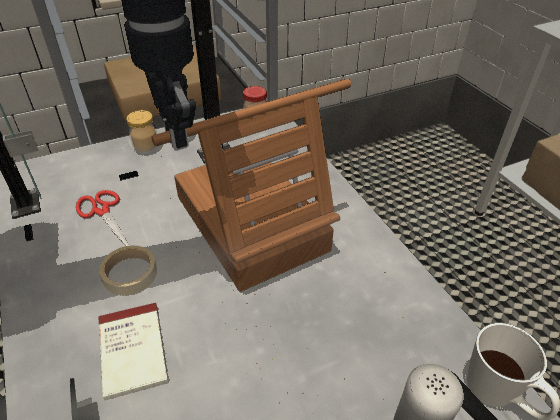

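The board stands near 1.2 with its dowel at (262,108), and the leg shows through the slats lying along the board. I lower it with a force guard.

```bash
cat >> h.py <<'E'
def down(p,a0,a1,n,v,lim):
    for a in np.linspace(a0,a1,n+1)[1:]:
        hit=move_l(W(p,loc(a,.135))-[0,0,.019],v,until_force=lim)
        s=get_state(); print(round(a,2),hit,round(s["clock"],1),s["contact_force"].round(1),round(s["finger_gap"],3),s["position"].round(4))
        if hit: return False
    return True
E
python3 - <<'E'
from h import *
p=np.load("p.npy")
print(down(p,1.22,.3,8,.07,18))
f=grab_frame("scene"); cv2.imwrite("pics/s5.png",f["img"][:,:,::-1])
print([(d["centre"],d["score"]) for d in tip_of("scene","dowel_mid")[:1]],proj(f,W(p,loc(.3,0))))
E
```

```text
1.1 False 12.0 [0.4 3.5 6.2] 0.17 [0.5351 0.034  0.2571]
0.99 False 12.5 [1.9 3.3 2.8] 0.171 [0.5333 0.0546 0.2457]
0.88 False 13.0 [ 4.6 -0.  -2.8] 0.173 [0.5316 0.0737 0.2322]
0.76 False 13.5 [ 5.3 -1.6 -3.8] 0.169 [0.5298 0.0926 0.2165]
0.64 False 14.0 [ 5.7 -1.5 -2.7] 0.172 [0.5284 0.1094 0.1994]
0.53 False 14.5 [ 5.2 -1.3 -1. ] 0.171 [0.5271 0.1237 0.1805]
0.42 False 14.9 [ 4.5  0.7 -2.8] 0.169 [0.526  0.1359 0.1599]
0.3 False 15.4 [ 4.9 -0.7 -2.5] 0.171 [0.5251 0.1449 0.1384]
True
[([225.5, 140.1], 0.6)] [226.78216693 134.21186787]
```

View pics/s5.png

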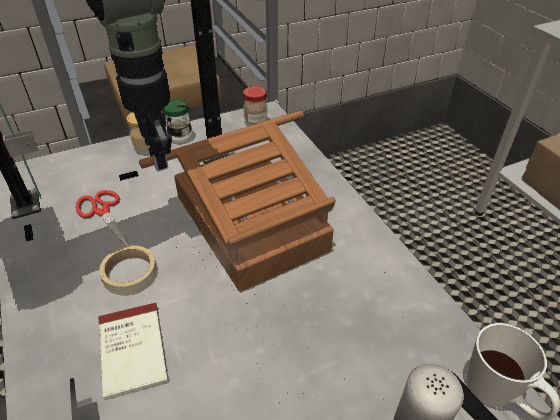

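The board is at about 0.3, below the lowest notch, and came down freely. Now lower to flat, release and back up.

Run:
```python
from h import *
p=np.load("p.npy")
ok=down(p,.3,.03,3,.06,15) and down(p,.03,-.02,2,.02,8)
let_go(); sleep(.3)
s=get_state(); print(s["clock"],s["position"],s["contact_force"],s["finger_gap"])
q=s["position"]; move_l([q[0],q[1],.28],.12); sleep(.3)
fs={}
for c in("scene","top"):
    f=grab_frame(c)
    print(c,[(d["centre"],d["score"]) for d in tip_of(c,"dowel_mid")[:1]],[proj(f,W(p,loc(a,0))).round(1) for a in(0,.05,.1)])
    if c=="scene": cv2.imwrite("pics/s6.png",f["img"][:,:,::-1])
print(get_state()["clock"],get_state()["contact_force"])
```

```text
0.21 False 16.0 [ 4.  -0.6 -2.4] 0.167 [0.5247 0.15   0.1218]
0.12 False 16.4 [ 4.1 -3.5 -2.5] 0.168 [0.5244 0.1539 0.1036]
0.03 True 16.8 [-1.3 -0.7  5.1] 0.165 [0.5242 0.156  0.0853]
17.8 [0.52493305 0.15449908 0.08535235] [ 0.69507022 -0.06214378 -0.09452797] 1.001144001370193
scene [([226.8, 159.9], 0.65)] [array([226.1, 156.9]), array([225.9, 152.8]), array([225.8, 148.9])]
top [([202.1, 230.5], 0.59)] [array([201. , 226.8]), array([200.4, 226.7]), array([200.2, 226.5])]
20.075 [-0.13441566  0.13151773 -0.63880031]
```

View pics/s6.png

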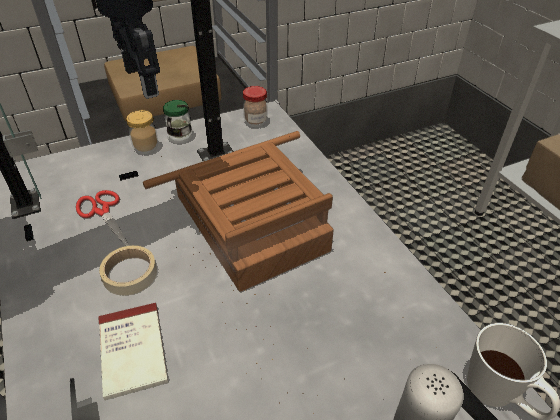

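The board lies flat, with its dowel running from (147,184) to (298,135). That matches the model at angle 0, and the gripper is clear.

```bash
python3 -c "
from cell import *
print(sign_off())"
```

```text
the job is handed in; nothing more can be done
None
```

The cookbook stand is folded flat: I lifted the board past the last notch to about 1.2 rad and it came down freely past the notches. I then released it, backed the gripper clear, and handed the job in at about 20 s, but no verdict came back.

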